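# Hold the front cover on a harness checker for the screws

### The job

The cable-harness checker is being closed up: push its open adapter drawer fully home until it clicks in, then take the loose aluminium front cover by its black grip, bring it square and centred in front of the checker with its foot on the bench (or a few millimetres above), and press it straight back against the sprung brass strips with a steady force of about 10 newtons so that a colleague can drive the screws. Keep that push steady for a few seconds and finish while still holding the cover pressed; do not let go, and leave the hole punch, tape roll and screwdriver where they are.

Things in the scene. Friction and masses are not known exactly. Their poses are not given: they have to be found in the camera images.
- checker: Harness checker: white instrument case fixed to the bench, 190 deep (x) x 190 wide (y) x 90 high mm. Origin: at bench height under the middle of its front face, which faces the robot (yaw within 0.25 rad). +x points from the front into the case, z up. The front has an opening for the drawer, 128 wide, 28 to 81 above the bench, with the brass strips standing before the face.
- drawer (a joint): Adapter drawer of the checker: how far it is out along the checker's -x, m. 0 = home, its front flush with the case front; starts 0.035 to 0.075 out. Slides with about 1 N; the last 13 mm ride over a sprung detent, about 3 N more until 5 mm out, which then snaps it to 0 and keeps it there.
- drawer_front (a point): Middle of the drawer's flat grey front face, which has no handle: 124 wide, from 32 to 79 mm above the bench. The point moves with the drawer.
- strips_front (a point): Middle between the two upright brass strips (one sprung part), on the plane of their front faces, 45 mm above the bench; free, 14 mm before the case front. Each strip is 14 wide, from 8 to 82 mm above the bench, centred 73 mm left or right of the middle; a low crossbar (8 to 18 above the bench) joins them, the top is open.
- strips (a joint): How far the strips are pressed back towards the case, m. 0 = free, stop at 0.014. Sprung: about 4 N at first touch, then 1 N per mm, so 10 N at 0.006.
- cover: Loose front cover, aluminium, 0.25 to 0.5 kg: upright plate 5 thick (x) x 160 wide (y) x 86 high, foot flange 40 long, 5 thick, 150 wide. Origin: underside, middle of the plate's flat back face, which meets the strips. +x points out of the back face (in place, the checker's +x); flange and grip extend to -x. Stands left or right of the checker, yaw within 0.4.
- cover_grip (a point): Grip point in the cover's black grip block: 18 wide (y), 40 long (x, from 5 to 45 mm before the back face), 56 to 86 mm above the underside. The point is 27 mm before the back face (-x), 71 mm above the underside. Take it from above, fingers closing along the cover's y.
- punch: Hole punch, steel base and white plastic, 110 x 100 x 70 high mm, loose; leave alone. Stands at the side where the cover does not. Origin: centre of its underside.
- tape: Roll of tape lying flat, 90 diameter x 22 high mm, loose; leave alone. Origin: centre of its underside.
- screwdriver: Screwdriver, about 200 mm long, lying on the bench, loose; leave alone. Lies along its own x, handle to -x.
There are look-alikes about, which are no part of the job. Of the things like the cover, leave any that is purple or red; of the rest the larger one is meant.

How it is judged (in metres and radians):
On the way, in this order (a step that is already met when the one before it is completed fails the run):
1. the drawer is fully home (value of joint drawer below 0.003 m), for 0.2 s.
2. the cover is pressed squarely on the strips with 6 to 15 N, without a break for 2 s (value of joint drawer below 0.003 m and contact force between cover and checker between 6 and 15 N and y of cover in the frame of checker between -0.007 and 0.007 m and z of cover in the frame of checker between -0.004 and 0.009 m and angle between the y axis of cover and the y axis of checker, either way round below 0.06 rad and angle between cover's own z axis and vertical below 0.07 rad and x of cover_grip in the frame of checker below -0.02 m and (contact force between cover and the fingers above 2 N or contact force between cover and the arm above 2 N)), for 2 s.
At the end, for the whole second after the job is handed in: The drawer is home (within 3 mm) and the arm holds the cover, upright (0.07 rad), square to the checker (0.06 rad), centred (7 mm), grip outwards, underside no more than 9 mm above the bench, against the checker's strips with 6 to 15 N, through the last second (all of step 2); the arm keeps its last pose, push and grip.
It fails at once if the punch is shifted by more than 30 mm (distance of punch from where it was at the start of the episode above 0.03 m).
It fails at once if the tape is shifted by more than 30 mm (distance of tape from where it was at the start of the episode above 0.03 m).
It fails at once if the screwdriver is shifted by more than 30 mm (distance of screwdriver from where it was at the start of the episode above 0.03 m).
It also fails if it takes over 61 s, if anything falls off the work surface, if the arm or the gripper's body presses on something with over 40 N, if the wrist force passes 120 N, or if a joint passes its speed limit or range.

### The arm

A 7-joint arm with a two-finger parallel gripper is mounted at the origin on the work surface. World frame = base frame: x ahead of the robot, y to its left, z up, the work surface at z = 0. Lengths are in m, angles in degrees, forces in N, time in s.
With the tool pointing down it reaches from about 0.425 to 0.875 m from the base axis. Payload 4.7 kg.
Tool frame: the origin (TCP) lies midway between the tips of the shut fingers; the grasp point (between the pads) lies 19 mm behind it; z points along the fingers, y is the line along which they close (so a half turn about z gives the same grasp; the last joint's range is limited). The gripper opens to 87 mm and grips with 3 to 60 N. Pads are 19 mm wide; open, the fingers measure 117 mm over their backs; the gripper's body (75 mm by 190 mm) begins 51 mm behind the grasp point.
Start: joints at [-69.265, 18.392, -4.016, 83.108, 1.295, 78.541, -3.26], TCP at [0.222, 0.611, 0.223] pointing down, gripper open.
Joint ranges: [-163.93, 163.93], [-17.29, 119.83], [-79.2, 71.16], [3.27, 140.29], [-89.18, 269.18], [5.43, 117.66], [-154.24, 154.24]. Speed limits (degrees/s): [147.25, 147.25, 180, 180, 180, 180, 180].

### API

Orientations are given as [roll, pitch, yaw] about the fixed x, y, z axes, in that order (R = Rz(yaw) Ry(pitch) Rx(roll)).
In Python, from cell import env gives the robot as it stands.
- The arm moves only by the tool step_arm, never from a script. Its argument "moves" is a list of rows, each an object with "dp": the shift along the tool's x, y, z in mm, a list of three; "dr": the turn, a rotation vector about the tool's x, y, z in rad, a list of three; "fingers": the closure, from 0 (fully open) to 1 (shut). In form: [{"dp": [dx, dy, dz], "dr": [ax, ay, az], "fingers": fingers}, ...]. A call has exactly 5 rows; each row shifts and turns the commanded pose from where the row before left it, along the tool's axes as they then stand; what a row does not reach is not made up. A row lasts 1/8 s, in which the tool goes at most 62.5 mm and 10.7 degrees, less where a joint would pass 70% of its speed; a pose out of reach is approached as far as the arm can. A call with a gripper value outside its range is refused whole. The fingers move at their own pace and stop on an object; "squeeze" is the grip in N (left out, the last holds). Time passes only in rows, so rows that do not move let the fingers close, or fill a call up. It gives the time, the measured TCP pose, the force, the opening and the grip force at its end, in the units of the state.
- env.get_obs(): the state, without advancing time (a new reading comes with each control period).
- env.read_camera(name): name is "side" or "top" or "wrist"; returns the picture (384x512x3 uint8, red, green, blue); there is no depth.
- env.camera_model(name): a dict with "fx", "fy", "cx", "cy" (pixels), "R" (3x3) and "t" (3): a world point X has camera coordinates R X + t. Camera axes: x right, y down, z forward; pixel columns grow to the right and rows downward; lengths in m; the calibration is good to about 2 mm. The wrist camera is an equidistant fisheye: a pixel r from the principal point sees the ray r / f radians off the axis. A picture is of the moment at which its call begins: read the wrist's pose just before it. camera_model takes no time and is no camera call; for the wrist camera it gives the pose at the moment of the call.
- env.sign_off(): hands the job in; it is judged then, once.
The state is a dict: "time_s": time; "qpos": joint angles; "joint_velocities": joint speeds; "effort": joint torques, N m; "tool_pos": TCP position; "tool_rot": TCP orientation; "force": force on the tool from outside, world axes, zero at the start; "wrist_torque": the same for the moment, N m; "grip_width": finger opening in m; "grasp_force": force on a finger pad.
Only numpy, scipy, OpenCV 4.12 (cv2) and the standard library are available. Lean on these libraries where they do the work, as an engineer would, in place of code of your own. Each camera call takes 0.05 s, during which the arm holds its last target. There are 200 camera calls.

## Working session

There is one attempt and no reset: what is moved stays moved. The work goes in short steps, Python scripts to look and compute and a tool call to move; the robot and the scene stay as the last step left them, time stands still between calls to the robot, and variables do not carry over. Pictures are saved under pics/ and viewed, at most 10 in all, crops included, and the job is handed in when it is done.

Besides the shell and the picture viewer there is one more tool, called after ">>>" as a command line: name --argument value ..., lists and objects as JSON in quotes. step_arm: Moves the arm, as the interface text tells. Its arguments: {"type":"object","properties":{"moves":{"type":"array","items":{"type":"object","properties":{"dp":{"type":"array","items":{"type":"number"}},"dr":{"type":"array","items":{"type":"number"}},"fingers":{"type":"number"}}}},"squeeze":{"type":"number"}},"required":["moves"]}

```bash
ls; mkdir -p pics; python3 - <<'E'
from cell import env
import cv2,numpy as np
o=env.get_obs();print(o)
for n in("side","top","wrist"):
    m=env.camera_model(n);print(n,{k:np.round(v,4).tolist() for k,v in m.items()})
    cv2.imwrite(f"pics/{n}0.png",env.read_camera(n)[:,:,::-1])
E
```

```text
pics
{'time_s': 0.0, 'qpos': array([-69.26350806,  18.43993759,  -4.01582099,  83.17437027,
         1.2952802 ,  78.54034016,  -3.25952606]), 'joint_velocities': array([ 0.01353844, -0.08478674,  0.08305729, -0.00174851, -0.06221525,
        0.1447988 ,  0.01916455]), 'effort': array([ 1.13507388e-04, -4.91283917e+01, -4.03621774e-01, -3.12523842e+01,
       -6.37484458e-02,  4.39285592e-02,  1.85033882e-04]), 'tool_pos': array([0.22141179, 0.61054487, 0.22145626]), 'tool_rot': array([-1.79890611e+02,  5.87923881e-03,  1.60074056e+02]), 'force': array([-0.1416767 , -0.33928715, -0.29305055]), 'wrist_torque': array([-0.02765161,  0.00784073,  0.042272  ]), 'grasp_force': 0.0, 'grip_width': 0.08690385443333673}
side {'fx': 456.5139, 'fy': 456.5139, 'cx': 262.6251, 'cy': 190.2282, 'R': [[-0.9736, -0.228, 0.0113], [-0.1554, 0.6259, -0.7643], [0.1672, -0.7459, -0.6448]], 't': [0.54, 0.0859, 1.5226]}
top {'fx': 437.5964, 'fy': 437.5964, 'cx': 254.9601, 'cy': 192.7626, 'R': [[-0.0128, -0.9999, 0.007], [-0.992, 0.0118, -0.1258], [0.1257, -0.0086, -0.992]], 't': [0.0926, 0.5426, 1.3228]}
wrist {'fx': 297.3186, 'fy': 297.3186, 'cx': 259.5933, 'cy': 192.9827, 'R': [[0.3411, 0.94, -0.0016], [0.9114, -0.3303, 0.2455], [0.2302, -0.0852, -0.9694]], 't': [-0.6505, -0.0292, 0.3888]}
```

View pics/top0.png

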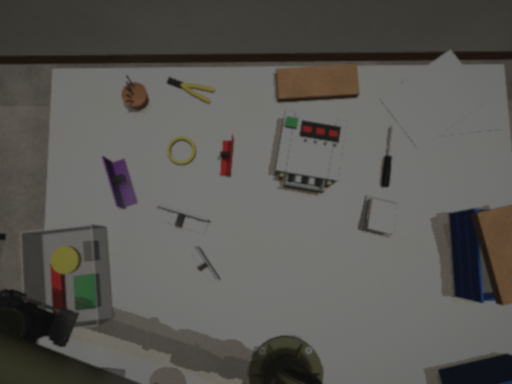

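View pics/side0.png

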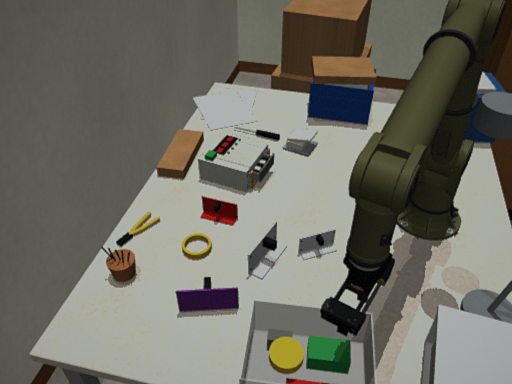

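The top view shows the checker near (308,150), with its drawer facing down. The larger silver cover is near (183,218) and the smaller decoy near (207,263). The punch is at (380,215), the tape at (181,151) and the screwdriver at (387,160). I'll zoom in next.

```bash
python3 - <<'E'
import cv2,numpy as np
t=cv2.imread("pics/top0.png");s=cv2.imread("pics/side0.png")
def c(im,x,y,w=80,h=60):
    r=cv2.resize(im[y:y+h,x:x+w],(400,300),interpolation=cv2.INTER_CUBIC)
    r=cv2.convertScaleAbs(r,alpha=1.4)
    for i in range(0,w,10):
        cv2.line(r,(i*5,0),(i*5,6),(0,0,255),1);cv2.putText(r,str(x+i),(i*5,16),0,.35,(0,0,255))
    for i in range(0,h,10): cv2.putText(r,str(y+i),(0,i*5+4),0,.35,(255,0,0));cv2.line(r,(22,i*5),(28,i*5),(255,0,0),1)
    return r
cv2.imwrite("pics/z.png",np.vstack([np.hstack([c(t,145,190),c(t,265,140)]),np.hstack([c(s,235,220),c(s,200,135)])]))
E
```

```text
(no output)
```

View pics/z.png

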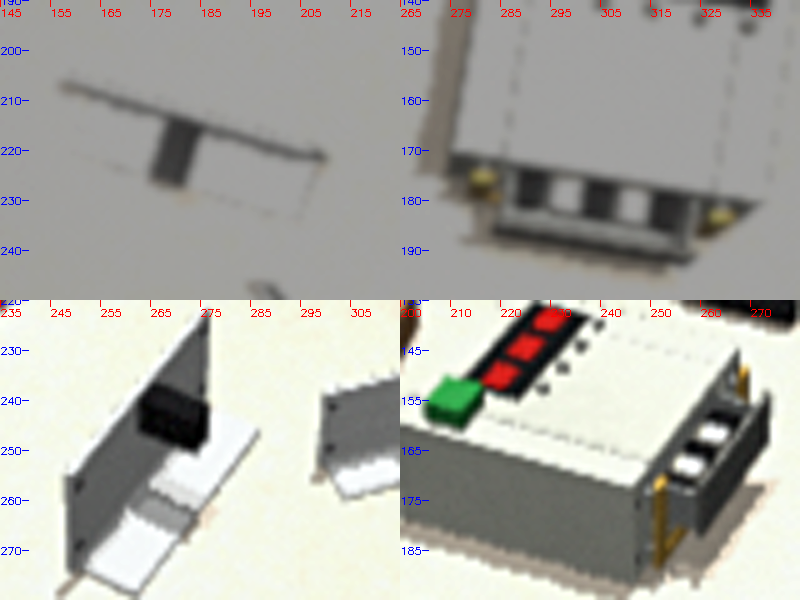

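The cover's plate top edge runs from (157,207) to (209.5,221.5), with the grip spanning (180,214) to (179,227). The case's front top edge runs from (275.5,170.5) to (337,180.5), and the drawer's front top edge from (283,187) to (322,192).

```bash
cat > h.py <<'E'
import numpy as np
def bp(m,px,z):
    px=np.atleast_2d(px).astype(float);v=np.c_[(px[:,0]-m['cx'])/m['fx'],(px[:,1]-m['cy'])/m['fy']]
    r=np.hypot(*v.T)[:,None]
    d=np.c_[v,np.ones(len(v))] if not m.get('fish') else np.c_[v/r*np.sin(r),np.cos(r)]
    R=np.array(m['R']);d=d@R;c=-R.T@np.array(m['t']);s=(z-c[2])/d[:,2];return c+s[:,None]*d
def pj(m,X):
    X=np.atleast_2d(X)@np.array(m['R']).T+m['t']
    if m.get('fish'):
        r=np.hypot(X[:,0],X[:,1]);th=np.arctan2(r,X[:,2]);v=X[:,:2]/r[:,None]*th[:,None]
    else: v=X[:,:2]/X[:,2:]
    return v*[m['fx'],m['fy']]+[m['cx'],m['cy']]
E
python3 - <<'E'
from cell import env
from h import *
np.set_printoptions(precision=4,suppress=True)
t=env.camera_model("top");s=env.camera_model("side")
f=lambda n,m,p,z:print(n,bp(m,p,z)[:,:2].tolist() if 0 else bp(m,p,z)[:,:2].round(4).tolist())
f("case top",t,[[275.5,170.5],[337,180.5]],.09)
f("case side",s,[[247.5,172.5],[267.5,145]],.09)
f("drawer top",t,[[283,187],[322,192.3]],.079)
f("cover top",t,[[157,207],[209.5,221.5]],.086)
f("cover side top",s,[[248.5,255],[276.5,223]],.086)
f("grip top",t,[[184.5,215],[177,213.5],[175,226],[182,227.5]],.086)
f("punch",t,[[368,198],[396,203],[393,235],[365,230]],.05)
f("tape",t,[181,151],.02); f("scr",t,[[389,127],[386,185]],.01); f("small",t,[[197,248],[218,279]],.06)
E
```

```text
case top [[0.603, 0.0241], [0.5706, -0.159]]
case side [[0.6021, 0.0263], [0.5724, -0.1499]]
drawer top [[0.5544, 0.0019], [0.537, -0.1148]]
cover top [[0.498, 0.3772], [0.4531, 0.2218]]
cover side top [[0.5067, 0.381], [0.4572, 0.238]]
grip top [[0.4733, 0.2956], [0.478, 0.3178], [0.4411, 0.3234], [0.4365, 0.3027]]
punch [[0.5214, -0.2601], [0.5049, -0.3453], [0.4076, -0.3309], [0.4237, -0.2465]]
tape [[0.6816, 0.3183]]
scr [[0.7553, -0.3491], [0.5666, -0.3299]]
small [[0.376, 0.2616], [0.284, 0.199]]
```

>>> step_arm --moves '[{"dp":[0,0,0],"dr":[0,0,-0.07],"fingers":0},{"dp":[-45,-32,0],"dr":[0,0,0],"fingers":0},{"dp":[-45,-32,0],"dr":[0,0,0],"fingers":0},{"dp":[-45,-32,0],"dr":[0,0,0],"fingers":0},{"dp":[-45,-32,0],"dr":[0,0,0],"fingers":0}]'

```text
time_s: 0.78
tool_pos: [0.3605, 0.437, 0.2224]
tool_rot: [-180.0, 0.0, 164.1]
force: [0.8, -0.1, -1.3]
grip_width: 0.0871
grasp_force: 0.0
```

>>> step_arm --moves '[{"dp":[-44,-32,0],"dr":[0,0,0],"fingers":0},{"dp":[-44,-32,0],"dr":[0,0,0],"fingers":0},{"dp":[-43,-32,0],"dr":[0,0,0],"fingers":0},{"dp":[0,0,0],"dr":[0,0,0],"fingers":0},{"dp":[0,0,0],"dr":[0,0,0],"fingers":0}]'

```text
time_s: 1.4
tool_pos: [0.4587, 0.3108, 0.2224]
tool_rot: [180.0, -0.0, 164.1]
force: [-0.1, 0.8, -0.9]
grip_width: 0.0869
grasp_force: 0.0
```

```bash
cat > look.py <<'E'
import sys,pickle,cv2,numpy as np
from cell import env
def look(name):
    m=env.camera_model("wrist");m['fish']=1;o=env.get_obs()
    im=env.read_camera("wrist");cv2.imwrite(f"pics/{name}.png",cv2.resize(im[:,:,::-1],(768,576),interpolation=cv2.INTER_CUBIC))
    pickle.dump(m,open(f"{name}.pkl","wb"))
    print(o['time_s'],o['tool_pos'],o['tool_rot'],o['force'])
if __name__=="__main__": look(sys.argv[1])
E
python3 look.py w1
```

```text
1.4 [0.45872832 0.31081891 0.22238999] [ 1.79983272e+02 -4.91304885e-02  1.64083008e+02] [-0.05291136  0.78090221 -0.85248186]
```

View pics/w1.png

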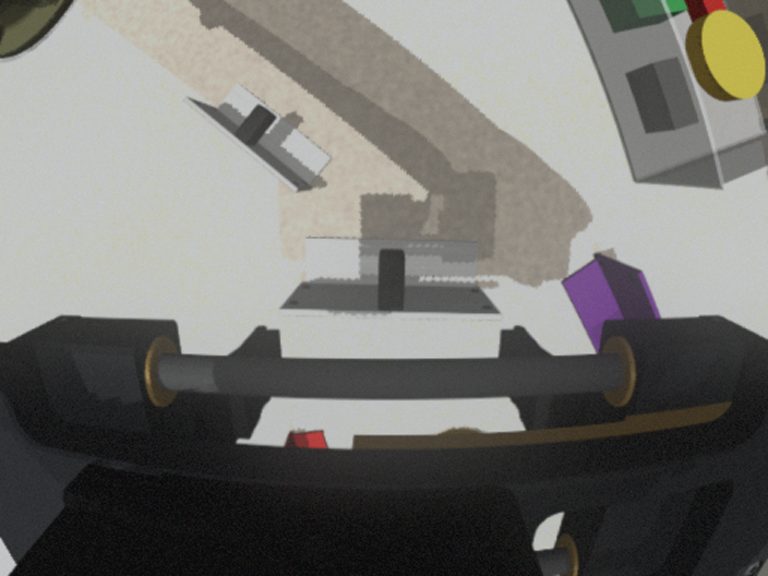

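The cover is square to the tool. In 1.5x pixels, the back top edge runs from (281,315) to (500,315), the flange's outer edge from (306,238) to (477,241), and the grip's outer end from (379,250) to (404,250).

```bash
python3 - <<'E'
from h import *;import pickle
m=pickle.load(open("w1.pkl","rb"))
g=lambda p,z:bp(m,np.array(p)/1.5,z)[:,:2]
a=g([[281,315],[500,315]],.086);b=g([[306,238],[477,241]],.005);c=g([[379.5,250],[404.5,250]],.086)
for n,q in(("top",a),("flange",b),("grip",c)):
    d=q[0]-q[1]
    print(n,q.round(4).tolist(),q.mean(0).round(4),np.hypot(*d).round(4),"yaw",np.degrees(np.arctan2(d[0],d[1])).round(2))
E
```

```text
top [[0.464, 0.2303], [0.507, 0.3807]] [0.4855 0.3055] 0.1564 yaw -164.05
flange [[0.4229, 0.2475], [0.4661, 0.3892]] [0.4445 0.3184] 0.1481 yaw -163.06
grip [[0.439, 0.311], [0.4436, 0.3272]] [0.4413 0.3191] 0.0169 yaw -164.08
```

>>> step_arm --moves '[{"dp":[0,0,0],"dr":[0,0,-0.105],"fingers":1},{"dp":[-10,-57,0],"dr":[0,0,0],"fingers":1},{"dp":[-10,-57,0],"dr":[0,0,0],"fingers":1},{"dp":[-10,-57,0],"dr":[0,0,0],"fingers":1},{"dp":[-10,-57,0],"dr":[0,0,0],"fingers":1}]'

```text
time_s: 2.08
tool_pos: [0.4589, 0.079, 0.2227]
tool_rot: [180.0, 0.0, 170.3]
force: [-0.1, -0.3, 0.1]
grip_width: 0.0453
grasp_force: 0.0
```

>>> step_arm --moves '[{"dp":[-10,-57,0],"dr":[0,0,0],"fingers":1},{"dp":[-10,-57,0],"dr":[0,0,0],"fingers":1},{"dp":[0,0,0],"dr":[0,0,0],"fingers":1},{"dp":[0,0,0],"dr":[0,0,0],"fingers":1},{"dp":[0,0,0],"dr":[0,0,0],"fingers":1}]'

```text
time_s: 2.7
tool_pos: [0.4596, -0.0346, 0.2225]
tool_rot: [180.0, -0.0, 170.3]
force: [-0.1, 0.5, -0.7]
grip_width: 0.0015
grasp_force: 0.0
```

```bash
python3 look.py w2
```

```text
2.7 [ 0.45961808 -0.03461036  0.22245358] [ 1.79998277e+02 -1.19115279e-02  1.70332163e+02] [-0.07719435  0.5450756  -0.74942071]
```

View pics/w2.png

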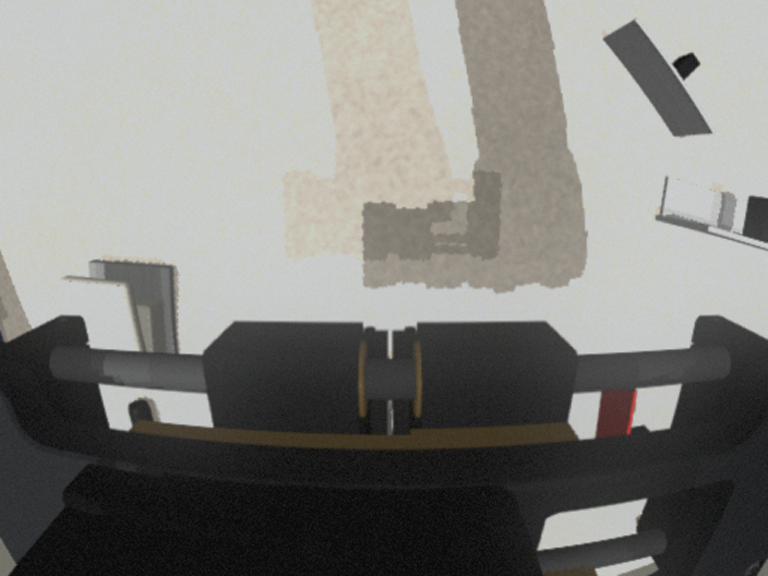

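The checker is hidden behind the gripper, so I'll move the camera forward over the case.

>>> step_arm --moves '[{"dp":[-50,0,-20],"dr":[0,0,0],"fingers":1},{"dp":[-50,0,-20],"dr":[0,0,0],"fingers":1},{"dp":[-50,0,0],"dr":[0,0,0],"fingers":1},{"dp":[-50,0,0],"dr":[0,0,0],"fingers":1},{"dp":[0,0,0],"dr":[0,0,0],"fingers":1}]'

```text
time_s: 3.38
tool_pos: [0.6586, -0.0695, 0.2586]
tool_rot: [-179.8, -0.2, 170.2]
force: [-0.4, 0.6, 0.1]
grip_width: 0.0006
grasp_force: 0.0
```

```bash
python3 look.py w3
```

```text
3.375 [ 0.65855644 -0.0695366   0.25856634] [-179.8164049    -0.24924585  170.24323664] [-0.35982015  0.58760604  0.05820523]
```

View pics/w3.png

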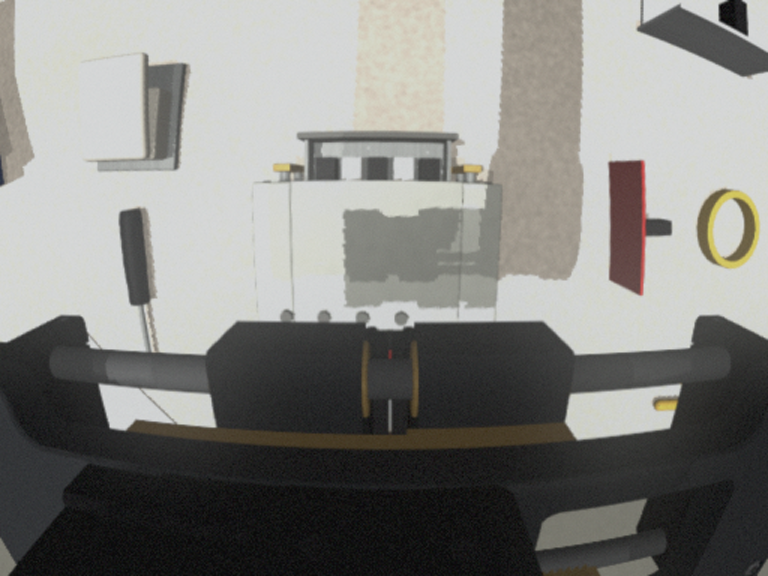

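The case front edge runs from (253,182) to (502,184). The strip front edges are at y≈164, spanning 273–305 and 455–483. The drawer's front top edge runs from (298,133) to (458,133).

```bash
python3 - <<'E'
from h import *;import pickle
m=pickle.load(open("w3.pkl","rb"))
g=lambda p,z:bp(m,np.array(p)/1.5,z)[:,:2]
for n,q in(("case",g([[253,182],[502,184]],.09)),("strips",g([[273,164],[483,164]],.082)),("drawer",g([[298,133],[458,133]],.079)),("punch",g([[82,62],[146,53],[148,160],[84,162]],.07))):
    d=q[1]-q[0];print(n,q.round(4).tolist(),q[:2].mean(0).round(4),np.hypot(*d).round(4),"yaw",-np.degrees(np.arctan2(d[0],d[1])).round(2))
# subpixel edges: fit lines
import cv2
im=cv2.cvtColor(cv2.imread("pics/w3.png"),cv2.COLOR_BGR2GRAY).astype(float)
gy=cv2.Sobel(cv2.GaussianBlur(im,(5,5),1),cv2.CV_64F,0,1)
for n,x0,x1,y0,y1,z,s in(("case",325,445,176,192,.09,1),("drawer",310,445,126,138,.079,-1)):
    xs=np.arange(x0,x1,4);ys=y0+np.argmax(s*gy[y0:y1,x0:x1:4],0)
    P=g(np.c_[xs,ys],z);k=np.polyfit(P[:,1],P[:,0],1);r=P[:,0]-np.polyval(k,P[:,1])
    k=np.polyfit(P[abs(r)<.002,1],P[abs(r)<.002,0],1);print(n,"x at y=-.066",np.polyval(k,-.066).round(4),"yaw",-np.degrees(np.arctan(k[0])).round(2),ys.min(),ys.max())
E
```

```text
case [[0.5745, -0.159], [0.6087, 0.0255]] [ 0.5916 -0.0668] 0.1876 yaw -10.49
strips [[0.5638, -0.1429], [0.5918, 0.0149]] [ 0.5778 -0.064 ] 0.1603 yaw -10.07
drawer [[0.5439, -0.1199], [0.5654, 0.0002]] [ 0.5547 -0.0598] 0.122 yaw -10.14
punch [[0.4152, -0.3181], [0.4345, -0.2453], [0.5314, -0.2574], [0.5126, -0.3292]] [ 0.4249 -0.2817] 0.0754 yaw -14.81
case x at y=-.066 0.5919 yaw -10.45 180 182
drawer x at y=-.066 0.553 yaw -10.52 130 132
```

>>> step_arm --moves '[{"dp":[50,-3,0],"dr":[0,0,0.009],"fingers":1},{"dp":[50,-3,0],"dr":[0,0,0],"fingers":1},{"dp":[46,-3,20],"dr":[0,0,0],"fingers":1},{"dp":[0,0,60],"dr":[0,0,0],"fingers":1},{"dp":[0,0,60],"dr":[0,0,0],"fingers":1}]'

```text
time_s: 4.05
tool_pos: [0.5108, -0.0523, 0.123]
tool_rot: [179.8, 0.2, 169.7]
force: [1.2, 0.7, -0.6]
grip_width: 0.0007
grasp_force: 0.0
```

>>> step_arm --moves '[{"dp":[0,0,45],"dr":[0,0,0],"fingers":1},{"dp":[0,0,18],"dr":[0,0,0],"fingers":1},{"dp":[-15,0,0],"dr":[0,0,0],"fingers":1},{"dp":[-10,0,0],"dr":[0,0,0],"fingers":1},{"dp":[-10,0,0],"dr":[0,0,0],"fingers":1}]'

```text
time_s: 4.68
tool_pos: [0.5478, -0.0605, 0.0613]
tool_rot: [180.0, 0.1, 169.6]
force: [-1.5, 0.8, 1.0]
grip_width: 0.0005
grasp_force: 0.6
```

>>> step_arm --moves '[{"dp":[-7,0,0],"dr":[0,0,0],"fingers":1},{"dp":[-7,0,0],"dr":[0,0,0],"fingers":1},{"dp":[-6,0,0],"dr":[0,0,0],"fingers":1},{"dp":[-5,0,0],"dr":[0,0,0],"fingers":1},{"dp":[-4,0,0],"dr":[0,0,0],"fingers":1}]'

```text
time_s: 5.3
tool_pos: [0.5737, -0.0656, 0.0593]
tool_rot: [180.0, -0.1, 169.6]
force: [-0.4, 0.3, -0.7]
grip_width: 0.0005
grasp_force: 0.0
```

>>> step_arm --moves '[{"dp":[-3,0,0],"dr":[0,0,0],"fingers":1},{"dp":[-2,0,0],"dr":[0,0,0],"fingers":1},{"dp":[-2,0,0],"dr":[0,0,0],"fingers":1},{"dp":[0,0,0],"dr":[0,0,0],"fingers":1},{"dp":[0,0,0],"dr":[0,0,0],"fingers":1}]'

```text
time_s: 5.92
tool_pos: [0.5806, -0.0668, 0.0596]
tool_rot: [180.0, -0.1, 169.6]
force: [-4.7, 0.8, 3.3]
grip_width: 0.0002
grasp_force: 2.3
```

>>> step_arm --moves '[{"dp":[-1,0,0],"dr":[0,0,0],"fingers":1},{"dp":[-1,0,0],"dr":[0,0,0],"fingers":1},{"dp":[-1,0,0],"dr":[0,0,0],"fingers":1},{"dp":[0,0,0],"dr":[0,0,0],"fingers":1},{"dp":[0,0,0],"dr":[0,0,0],"fingers":1}]'

```text
time_s: 6.55
tool_pos: [0.5805, -0.0668, 0.0594]
tool_rot: [180.0, -0.4, 169.6]
force: [-12.4, 1.9, 9.4]
grip_width: 0.0008
grasp_force: 6.6
```

>>> step_arm --moves '[{"dp":[30,0,0],"dr":[0,0,0],"fingers":1},{"dp":[30,0,0],"dr":[0,0,0],"fingers":1},{"dp":[0,0,-55],"dr":[0,0,0],"fingers":1},{"dp":[0,0,-55],"dr":[0,0,0],"fingers":1},{"dp":[0,0,-50],"dr":[0,0,0],"fingers":0.5}]'

```text
time_s: 7.18
tool_pos: [0.5262, -0.0568, 0.222]
tool_rot: [179.9, 0.2, 169.6]
force: [1.1, 0.5, -0.0]
grip_width: 0.005
grasp_force: 0.0
```

>>> step_arm --moves '[{"dp":[18.6,50.3,0],"dr":[0,0,0],"fingers":0},{"dp":[18.6,50.3,0],"dr":[0,0,0],"fingers":0},{"dp":[18.6,50.3,0],"dr":[0,0,0],"fingers":0},{"dp":[18.6,50.3,0],"dr":[0,0,0],"fingers":0},{"dp":[18.6,50.3,0],"dr":[0,0,0],"fingers":0}]'

```text
time_s: 7.8
tool_pos: [0.4797, 0.2097, 0.2201]
tool_rot: [179.9, 0.2, 169.6]
force: [1.2, 1.1, 1.4]
grip_width: 0.0524
grasp_force: 0.0
```

>>> step_arm --moves '[{"dp":[18.6,50.3,0],"dr":[0,0,0],"fingers":0},{"dp":[18.6,50.3,0],"dr":[0,0,0],"fingers":0},{"dp":[0,0,0],"dr":[0,0,0.1],"fingers":0},{"dp":[0,0,0],"dr":[0,0,0],"fingers":0},{"dp":[0,0,0],"dr":[0,0,0],"fingers":0}]'

```text
time_s: 8.43
tool_pos: [0.4615, 0.3125, 0.2198]
tool_rot: [179.9, 0.1, 163.8]
force: [-0.1, -0.1, -0.3]
grip_width: 0.0864
grasp_force: 0.0
```

```bash
python3 - <<'E'
from look import look,env
import cv2,numpy as np
look("w4")
t=env.read_camera("top")[140:200,265:345,::-1]
w=cv2.imread("pics/w4.png")[190:340,250:530]
cv2.imwrite("pics/c4.png",np.vstack([cv2.resize(t,(640,360),interpolation=2)[:,:],cv2.resize(w,(640,240))[:240]]))
E
```

```text
8.425 [0.46148574 0.3124956  0.21975114] [1.79949960e+02 5.38535148e-02 1.63848971e+02] [-0.08253568 -0.12768626 -0.34706441]
```

View pics/c4.png

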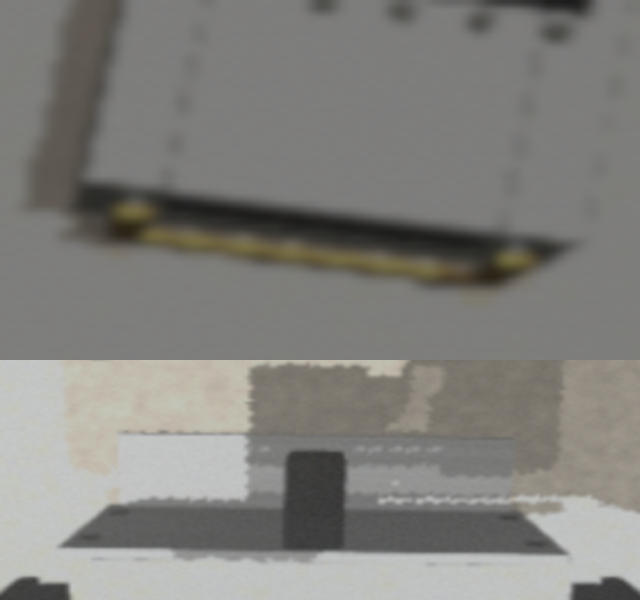

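The drawer is flush and home. The cover shows a slight tilt of about 1° against the tool, so I'll refine that.

```bash
python3 - <<'E'
from h import *;import pickle
m=pickle.load(open("w4.pkl","rb"))
g=lambda p,z:bp(m,(np.array(p)*[280/640,150/240]+[250,190-360*150/240])/1.5,z)[:,:2]
for n,q in(("top",g([[60,547],[570,555]],.086)),("fl",g([[118,433],[515,440]],.005)),("grip",g([[287,451],[344,451]],.086))):
    d=q[1]-q[0];print(n,q.mean(0).round(4),np.hypot(*d).round(4),-np.degrees(np.arctan2(d[0],d[1])).round(2))
E
```

```text
top [0.4833 0.3067] 0.1576 -17.53
fl [0.4452 0.3181] 0.1493 -17.65
grip [0.4411 0.319 ] 0.0167 -16.19
```

>>> step_arm --moves '[{"dp":[3,0.5,0],"dr":[0,0,0.014],"fingers":0},{"dp":[0,0,50],"dr":[0,0,0],"fingers":0},{"dp":[0,0,50],"dr":[0,0,0],"fingers":0},{"dp":[0,0,45],"dr":[0,0,0],"fingers":0},{"dp":[0,0,23],"dr":[0,0,0],"fingers":0}]'

```text
time_s: 9.15
tool_pos: [0.4564, 0.3134, 0.049]
tool_rot: [-179.8, -0.1, 163.0]
force: [2.0, 0.1, -0.4]
grip_width: 0.0868
grasp_force: 0.0
```

>>> step_arm --squeeze 45 --moves '[{"dp":[0,0,0],"dr":[0,0,0],"fingers":0},{"dp":[0,0,0],"dr":[0,0,0],"fingers":1},{"dp":[0,0,0],"dr":[0,0,0],"fingers":1},{"dp":[0,0,0],"dr":[0,0,0],"fingers":1},{"dp":[0,0,0],"dr":[0,0,0],"fingers":1}]'

```text
time_s: 9.78
tool_pos: [0.4582, 0.3147, 0.0521]
tool_rot: [179.9, 0.0, 163.1]
force: [0.0, 0.6, -0.7]
grip_width: 0.0548
grasp_force: 0.0
```

>>> step_arm --moves '[{"dp":[0,0,0],"dr":[0,0,0],"fingers":1},{"dp":[0,0,0],"dr":[0,0,0],"fingers":1},{"dp":[0,0,0],"dr":[0,0,0],"fingers":1},{"dp":[0,0,0],"dr":[0,0,0],"fingers":1},{"dp":[0,0,0],"dr":[0,0,0],"fingers":1}]'

```text
time_s: 10.4
tool_pos: [0.4577, 0.3137, 0.0515]
tool_rot: [-179.9, -0.0, 163.0]
force: [-1.1, -2.9, 1.4]
grip_width: 0.0175
grasp_force: 44.9
```

>>> step_arm --moves '[{"dp":[0,0,-10],"dr":[0,0,0],"fingers":1},{"dp":[0,0,-30],"dr":[0,0,0],"fingers":1},{"dp":[0,0,-40],"dr":[0,0,0],"fingers":1},{"dp":[0,0,-40],"dr":[0,0,-0.05],"fingers":1},{"dp":[0,0,0],"dr":[0,0,-0.067],"fingers":1}]'

```text
time_s: 11.02
tool_pos: [0.4599, 0.3165, 0.1759]
tool_rot: [179.6, 0.3, 169.9]
force: [1.2, 0.4, -4.2]
grip_width: 0.0176
grasp_force: 44.9
```

>>> step_arm --moves '[{"dp":[-8,-25,0],"dr":[0,0,0],"fingers":1},{"dp":[-16,-45,0],"dr":[0,0,0],"fingers":1},{"dp":[-16,-45,0],"dr":[0,0,0],"fingers":1},{"dp":[-16,-45,0],"dr":[0,0,0],"fingers":1},{"dp":[-16,-45,0],"dr":[0,0,0],"fingers":1}]'

```text
time_s: 11.65
tool_pos: [0.4924, 0.0988, 0.1718]
tool_rot: [179.9, 0.0, 169.8]
force: [0.9, 0.3, -3.0]
grip_width: 0.0178
grasp_force: 44.9
```

>>> step_arm --moves '[{"dp":[-16,-45,0],"dr":[0,0,0],"fingers":1},{"dp":[-16,-45,0],"dr":[0,0,0],"fingers":1},{"dp":[-11,-37,0],"dr":[0,0,0],"fingers":1},{"dp":[-4,-18,0],"dr":[0,0,0],"fingers":1},{"dp":[0,0,0],"dr":[0,0,0],"fingers":1}]'

```text
time_s: 12.28
tool_pos: [0.5127, -0.0526, 0.1717]
tool_rot: [180.0, 0.0, 169.6]
force: [-0.2, 0.5, -2.9]
grip_width: 0.0176
grasp_force: 44.9
```

>>> step_arm --moves '[{"dp":[0,0,40],"dr":[0,0,0],"fingers":1},{"dp":[0,0,45],"dr":[0,0,0],"fingers":1},{"dp":[0,0,22],"dr":[0,0,0],"fingers":1},{"dp":[0,0,10],"dr":[0,0,0],"fingers":1},{"dp":[0,0,0],"dr":[0,0,0],"fingers":1}]'

```text
time_s: 12.9
tool_pos: [0.5128, -0.0501, 0.0545]
tool_rot: [180.0, -0.0, 169.8]
force: [1.0, -0.8, -3.4]
grip_width: 0.0177
grasp_force: 44.9
```

```bash
python3 - <<'E'
from look import look,env
import cv2,numpy as np
look("w5")
s=env.read_camera("side")[125:215,190:310,::-1]
w=cv2.imread("pics/w5.png")[190:340,220:540]
cv2.imwrite("pics/c5.png",np.vstack([cv2.resize(s,(480,360),interpolation=2),cv2.resize(w,(480,225))]))
E
```

```text
12.9 [ 0.51281161 -0.05005728  0.05451143] [ 1.79987236e+02 -2.43721009e-02  1.69832437e+02] [ 0.96541341 -0.76672736 -3.36945534]
```

View pics/c5.png

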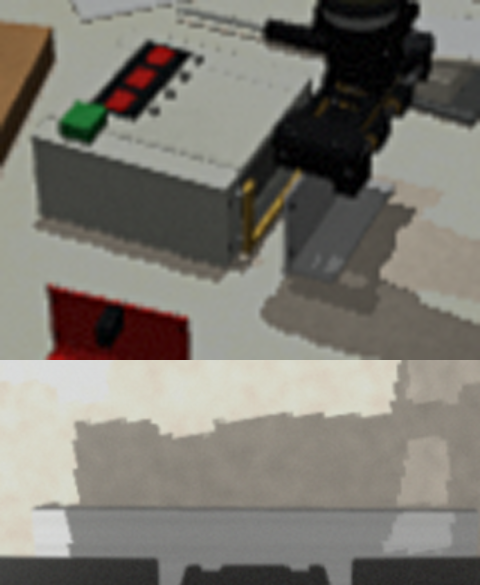

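>>> step_arm --moves '[{"dp":[-10,0,0],"dr":[0,0,0],"fingers":1},{"dp":[-10,0,0],"dr":[0,0,0],"fingers":1},{"dp":[-8,0,0],"dr":[0,0,0],"fingers":1},{"dp":[-4,0,0],"dr":[0,0,0],"fingers":1},{"dp":[0,0,0],"dr":[0,0,0],"fingers":1}]'

```text
time_s: 13.62
tool_pos: [0.5444, -0.057, 0.0544]
tool_rot: [-180.0, -0.0, 169.7]
force: [0.8, 0.2, -3.3]
grip_width: 0.0173
grasp_force: 44.9
```

>>> step_arm --moves '[{"dp":[0,0,0],"dr":[0,0,0],"fingers":1},{"dp":[0,0,0],"dr":[0,0,0],"fingers":1},{"dp":[0,0,0],"dr":[0,0,0],"fingers":1},{"dp":[0,0,0],"dr":[0,0,0],"fingers":1},{"dp":[0,0,0],"dr":[0,0,0],"fingers":1}]'

```text
time_s: 14.25
tool_pos: [0.5443, -0.0567, 0.0546]
tool_rot: [180.0, 0.0, 169.8]
force: [0.4, -0.1, -3.8]
grip_width: 0.0175
grasp_force: 44.9
```

>>> step_arm --moves '[{"dp":[-2,-1,0],"dr":[0,0,0],"fingers":1},{"dp":[-2,0,0],"dr":[0,0,0],"fingers":1},{"dp":[-1.5,0,0],"dr":[0,0,0],"fingers":1},{"dp":[-1.5,0,0],"dr":[0,0,0],"fingers":1},{"dp":[0,0,0],"dr":[0,0,0],"fingers":1}]'

```text
time_s: 14.88
tool_pos: [0.5493, -0.0589, 0.0542]
tool_rot: [-180.0, -0.2, 169.8]
force: [-7.0, 1.3, 0.6]
grip_width: 0.0176
grasp_force: 45.0
```

>>> step_arm --moves '[{"dp":[-1,0,0],"dr":[0,0,0],"fingers":1},{"dp":[-1,0,0],"dr":[0,0,0],"fingers":1},{"dp":[-1,0,0],"dr":[0,0,0],"fingers":1},{"dp":[0,0,0],"dr":[0,0,0],"fingers":1},{"dp":[0,0,0],"dr":[0,0,0],"fingers":1}]'

```text
time_s: 15.5
tool_pos: [0.5514, -0.0592, 0.054]
tool_rot: [-180.0, -0.3, 169.8]
force: [-8.3, 0.3, 2.5]
grip_width: 0.0177
grasp_force: 45.0
```

>>> step_arm --moves '[{"dp":[0,0,0],"dr":[0,0,0],"fingers":1},{"dp":[0,0,0],"dr":[0,0,0],"fingers":1},{"dp":[0,0,0],"dr":[0,0,0],"fingers":1},{"dp":[0,0,0],"dr":[0,0,0],"fingers":1},{"dp":[0,0,0],"dr":[0,0,0],"fingers":1}]'

```text
time_s: 16.12
tool_pos: [0.5514, -0.0593, 0.054]
tool_rot: [-180.0, -0.3, 169.8]
force: [-7.9, 2.1, 2.0]
grip_width: 0.0177
grasp_force: 45.0
```

>>> step_arm --moves '[{"dp":[-1,0,0],"dr":[0,0,0],"fingers":1},{"dp":[0,0,0],"dr":[0,0,0],"fingers":1},{"dp":[0,0,0],"dr":[0,0,0],"fingers":1},{"dp":[0,0,0],"dr":[0,0,0],"fingers":1},{"dp":[0,0,0],"dr":[0,0,0],"fingers":1}]'

```text
time_s: 16.75
tool_pos: [0.5521, -0.0594, 0.054]
tool_rot: [180.0, -0.4, 169.8]
force: [-9.2, 0.5, 2.7]
grip_width: 0.0177
grasp_force: 45.0
```

```bash
python3 - <<'E'
from look import look,env
import cv2,numpy as np
look("w6")
s=env.read_camera("side")[125:215,190:310,::-1]
t=env.read_camera("top")[140:230,255:375,::-1]
cv2.imwrite("pics/c6.png",np.vstack([cv2.resize(s,(400,300),interpolation=2),cv2.resize(t,(400,300),interpolation=2)]))
E
```

```text
16.75 [ 0.55206972 -0.05937287  0.05398011] [179.99925306  -0.3596307  169.76534263] [-9.22271489  0.54916423  2.72237208]
```

View pics/c6.png

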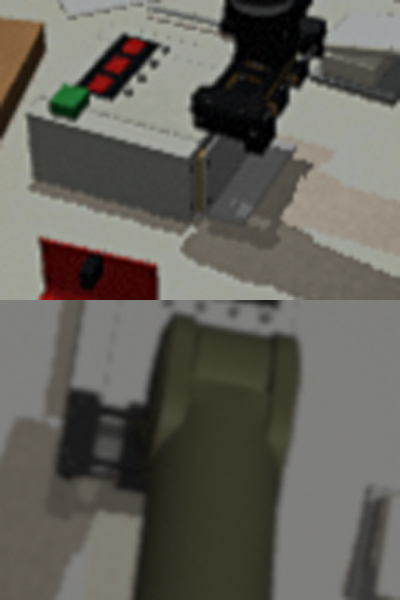

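>>> step_arm --moves '[{"dp":[0,0,0],"dr":[0,0,0],"fingers":1},{"dp":[0,0,0],"dr":[0,0,0],"fingers":1},{"dp":[0,0,0],"dr":[0,0,0],"fingers":1},{"dp":[0,0,0],"dr":[0,0,0],"fingers":1},{"dp":[0,0,0],"dr":[0,0,0],"fingers":1}]'

```text
time_s: 17.52
tool_pos: [0.5521, -0.0594, 0.054]
tool_rot: [180.0, -0.4, 169.8]
force: [-9.9, 1.0, 3.0]
grip_width: 0.0174
grasp_force: 45.0
```

>>> step_arm --moves '[{"dp":[0,0,0],"dr":[0,0,0],"fingers":1},{"dp":[0,0,0],"dr":[0,0,0],"fingers":1},{"dp":[0,0,0],"dr":[0,0,0],"fingers":1},{"dp":[0,0,0],"dr":[0,0,0],"fingers":1},{"dp":[0,0,0],"dr":[0,0,0],"fingers":1}]'

```text
time_s: 18.15
tool_pos: [0.5521, -0.0593, 0.054]
tool_rot: [-180.0, -0.4, 169.8]
force: [-8.2, 0.8, 2.4]
grip_width: 0.0175
grasp_force: 45.0
```

>>> step_arm --moves '[{"dp":[0,0,0],"dr":[0,0,0],"fingers":1},{"dp":[0,0,0],"dr":[0,0,0],"fingers":1},{"dp":[0,0,0],"dr":[0,0,0],"fingers":1},{"dp":[0,0,0],"dr":[0,0,0],"fingers":1},{"dp":[0,0,0],"dr":[0,0,0],"fingers":1}]'

```text
time_s: 18.77
tool_pos: [0.5521, -0.0594, 0.054]
tool_rot: [180.0, -0.4, 169.8]
force: [-9.5, 0.8, 2.0]
grip_width: 0.0177
grasp_force: 45.0
```

>>> step_arm --moves '[{"dp":[0,0,0],"dr":[0,0,0],"fingers":1},{"dp":[0,0,0],"dr":[0,0,0],"fingers":1},{"dp":[0,0,0],"dr":[0,0,0],"fingers":1},{"dp":[0,0,0],"dr":[0,0,0],"fingers":1},{"dp":[0,0,0],"dr":[0,0,0],"fingers":1}]'

```text
time_s: 19.4
tool_pos: [0.5521, -0.0594, 0.054]
tool_rot: [-180.0, -0.4, 169.8]
force: [-8.6, 0.7, 2.7]
grip_width: 0.0174
grasp_force: 45.0
```

The side view shows the cover upright and flat against the strips. The push has stayed steady at about 9–10 N for more than 2.5 s, so I'll hand the job in.

```bash
python3 -c "
from cell import env
print(env.sign_off())"
```

```text
the job is handed in; nothing more can be done
None
```

The drawer is home and the cover is still held square and centred against the strips with a steady push of about 9–10 N; the job was handed in at about 19.4 s, but the hand-in returned no verdict.

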